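Feed the red row home in the sample rack

ROBOT

A 6-joint arm with a two-finger parallel gripper is mounted at the origin on the work surface. World frame = base frame: x ahead of the robot, y to its left, z up, the work surface at z = 0. Lengths are in m, angles in degrees, forces in N, time in s.
With the tool pointing down it reaches from about 0.35 to 0.875 m from the base axis. Payload 4.2 kg.
Tool frame: the origin (TCP) lies on the centre line of the jaws, within the pads' length; the fingertips stand 19 mm ahead of it and the grasp point (between the pads) is the TCP; z points along the fingers, y is the line along which they close (so a half turn about z gives the same grasp; the last joint's range is limited). The gripper opens to 87 mm and grips with 3 to 60 N. Pads are 19 mm wide; open, the fingers measure 117 mm over their backs; the gripper's body (75 mm by 190 mm) begins 51 mm behind the grasp point.
Start: joints at [83.572, 22.042, 0.453, 0, -68.411, -14.817], TCP at [0.226, 0.583, 0.242] pointing down, gripper open.
Joint ranges: [-179.83, 179.83], [-69.29, 118.12], [-61.27, 80.66], [-181.25, 117.63], [-171.15, -9.14], [-177.46, 177.46]. Speed limits (degrees/s): [159.86, 159.86, 180, 180, 180, 180].

INTERFACE

Orientations are given as a 3x3 rotation matrix whose columns are the frame's x, y, z axes.
In Python, from station import sense, capture, finish_job, search_frame, masks_of gives the robot as it stands.
- The arm moves only by the tool drive_tool, never from a script. Its argument "rows" is a list of rows, each a list of 7 numbers: the opening in per cent of the stroke, from 0 (shut) to 100 (fully open), then the shift along the world's x, y, z in mm, then the turn, a rotation vector about the world's x, y, z in rad. In form: [[fingers, dx, dy, dz, wx, wy, wz], ...]. A call has 1 to 5 rows; each row shifts and turns the commanded pose from where the row before left it; what a row does not reach is not made up. A row lasts 1/12 s, in which the tool goes at most 41.7 mm and 7.16 degrees, less where a joint would pass 70% of its speed; a pose out of reach is approached as far as the arm can. A call is refused whole if a number of a shift passes 41.7 or a number of a turn 0.125, either way. A call with a gripper value outside its range is refused whole. The fingers move at their own pace and stop on an object; the grip force is fixed at half the most. Time passes only in rows, so rows that do not move let the fingers close. It gives the time, the measured TCP pose, the force, the opening and the grip force at its end, in the units of the state.
- sense(): the state, without advancing time (a new reading comes with each control period).
- capture(name): name is "scene" or "side" or "wrist"; returns a dict with "frame" (420x560x3 uint8, red, green, blue), "z_map" (420x560 float32, m along the optical axis (not along the pixel's ray), 0 where there is no reading), "fx", "fy", "cx", "cy" (pixels), "R" (3x3) and "t" (3): a world point X has camera coordinates R X + t; the wrist camera has in their place "T_tool_cam" (4x4, takes a point from camera to tool coordinates, whose origin is the TCP and whose axes are the flange's). Camera axes: x right, y down, z forward; pixel columns grow to the right and rows downward; lengths in m; the calibration is good to about 2 mm. A picture is of the moment at which its call begins: read the wrist's pose just before it.
- finish_job(): hands the job in; it is judged then, once.
Trained networks look in a picture, given as the dict that the camera call returned (one of the last four; its "shot" number tells which), for a name from the list of things; names that differ only in an ending like _2 or _b are one class to them, and where a whole thing is asked for, a point or a joint stands for the part that bears it (a point fixed in the world has none). Each returns a list of dicts, best first, with "p" (0 to 1); they miss things now and then, are a little off and sometimes report something else, mostly with a low value. They report only what shows in the picture. A call takes as long as a camera call. They do not tell look-alikes from the thing itself.
- search_frame(label, picture): "xy" ([column, row] in pixels, amid what is visible of it).
- masks_of(label, picture): "region" (420x560 bool, what is visible of it) and "xy" ([column, row] in pixels, amid what is visible of it).
The state is a dict: "time_s": time; "joints": joint angles; "joint_velocities": joint speeds; "effort": joint torques, N m; "tcp_pos": TCP position; "ee_rot": TCP orientation; "wrist_force": force on the tool from outside, world axes, zero at the start; "moment": the same for the moment, N m; "gripper_width": opening from 0.0 (shut) to 1.0 (fully open); "gripper_force": force on a finger pad.
Only numpy, scipy, OpenCV 4.12 (cv2) and the standard library are available. Lean on these libraries where they do the work, as an engineer would, in place of code of your own. Each camera call takes 0.05 s, during which the arm holds its last target. There are 200 camera calls.

TASK

Push the row of four red-lidded sample jars along its lane in the rack, as one closed row from behind, until the leading jar is fully up against the blue end stop and all four stand upright and touching. Push gently without ramming the stop; only push, never lift or tip a jar or let the row come apart. Leave the blue-lidded row and everything else on the bench where it is, and finish with the hand clear.

Things in the scene. Friction and masses are not known exactly. Their poses are not given: they have to be found in the camera images.
- rack: fixed two-lane rack, 138 mm across (its x), 340 mm long (its y), origin at the centre of its underside. Lanes run along its y, centre lines at x = -34 and +34 mm; lane floor 8 mm above the table; lanes 46 mm wide between guides 12 mm above the floor; open at the -y end. Its +y points roughly to world +y, up to 0.4 rad either way
- stop_face (a point): middle of the inner face of the blue end stop at lane-floor height, between the lanes (rack x = 0, y = +160 mm, z = 8 mm). The stop is a plate across the +y end of both lanes, 10 mm thick, its top 46 mm above the table
- red1: leading jar of the red row (nearest the end stop): sample jar, 60 mm tall, straight body 44 mm diameter up to 46 mm (brown, pale above), then a 41 mm red lid; about 80 g; origin at the centre of its underside. The four stand touching in one lane (either one), 60 to 100 mm short of the stop; pushed from behind at about 20 mm above the lane floor they slide upright
- red2: second jar of the red row: sample jar, 60 mm tall, straight body 44 mm diameter up to 46 mm (brown, pale above), then a 41 mm red lid; about 80 g; origin at the centre of its underside
- red3: third jar of the red row: sample jar, 60 mm tall, straight body 44 mm diameter up to 46 mm (brown, pale above), then a 41 mm red lid; about 80 g; origin at the centre of its underside
- red4: rearmost jar of the red row (nearest the open end): sample jar, 60 mm tall, straight body 44 mm diameter up to 46 mm (brown, pale above), then a 41 mm red lid; about 80 g; origin at the centre of its underside
- blue1: leading jar of the blue row in the other lane, to be left alone: sample jar, 60 mm tall, straight body 44 mm diameter up to 46 mm (brown, pale above), then a 41 mm blue lid; about 80 g; origin at the centre of its underside
- blue2: middle jar of the blue row in the other lane, to be left alone: sample jar, 60 mm tall, straight body 44 mm diameter up to 46 mm (brown, pale above), then a 41 mm blue lid; about 80 g; origin at the centre of its underside
- blue3: rearmost jar of the blue row in the other lane, to be left alone: sample jar, 60 mm tall, straight body 44 mm diameter up to 46 mm (brown, pale above), then a 41 mm blue lid; about 80 g; origin at the centre of its underside
- white_jar: bystander on the bench right of the rack: sample jar, 60 mm tall, straight body 44 mm diameter up to 46 mm (brown, pale above), then a 41 mm white lid; about 80 g; origin at the centre of its underside
- amber_bottle: bystander: brown bottle, 68 mm diameter, 150 mm tall, black cap, origin at the centre of its underside
- beaker: bystander: open glass beaker, 70 mm diameter, 85 mm tall, origin at the centre of its underside
- spatula: bystander: spatula with a black handle, 180 mm long, lying on the bench right of the rack; x along its length
There are look-alikes about, which are no part of the job. Leave any turquoise look-alike of the red4 alone. What is shaped like the red1 but turquoise is not meant.

How it is judged:
By the outcome, as a careful person would: the job done as asked, in the order asked, and still so for the second after the job is handed in, with the robot touching nothing.
It also fails if it takes over 38 s, if anything falls off the work surface, if the arm or the gripper's body presses on something with over 40 N, if the wrist force passes 120 N, or if a joint passes its speed limit or range.

## Working session

There is one attempt and no reset: what is moved stays moved. The work goes in short steps, Python scripts to look and compute and a tool call to move; the robot and the scene stay as the last step left them, time stands still between calls to the robot, and variables do not carry over. Pictures are saved under pics/ and viewed, at most 10 in all, crops included, and the job is handed in when it is done.

Besides the shell and the picture viewer there is one more tool, called after "Call:" by a JSON object that holds its "op" and its "data". drive_tool: Moves the arm, as the interface text tells. Its arguments: {"type":"object","properties":{"rows":{"type":"array"}},"required":["rows"]}

```bash
mkdir -p pics; cat > h.py <<'E'
import numpy as np, cv2
from station import sense, capture, finish_job, search_frame, masks_of
def world(p,s=None):
    z=p["z_map"]; v,u=np.indices(z.shape)
    P=np.stack([(u-p["cx"])/p["fx"]*z,(v-p["cy"])/p["fy"]*z,z],-1)
    if "R" in p: return (P-p["t"])@p["R"]
    T=np.array(p["T_tool_cam"]); P=P@T[:3,:3].T+T[:3,3]
    return P@np.array(s["ee_rot"]).T+np.array(s["tcp_pos"])
def save(p,n): cv2.imwrite("pics/"+n,p["frame"][...,::-1])
def lids(p,W):
    hsv=cv2.cvtColor(p["frame"],cv2.COLOR_RGB2HSV); h,s,v=[hsv[...,i].astype(int) for i in range(3)]
    top=(abs(W[...,2]-.068)<.005)|(abs(W[...,2]-.06)<.004)
    for n,m in dict(red=((h<8)|(h>172)),blue=(h>100)&(h<130),turq=(h>78)&(h<=100)).items():
        m=(m&(s>110)&(v>50)&top&(p["z_map"]>0)).astype(np.uint8)
        m=cv2.erode(m,np.ones((3,3)))
        k,L,st,c=cv2.connectedComponentsWithStats(m)
        for i in range(1,k):
            if st[i,4]>25:
                q=W[L==i]; print(n,st[i,4],c[i].round(),((q.min(0)+q.max(0))/2*1000).round(1),(np.ptp(q,axis=0)*1000).round())
E
python3 - <<'E'
from h import *
s=sense(); print(s)
ps=[]
for n in ["scene","side","wrist"]:
    p=capture(n); W=world(p,s); print(n); lids(p,W); save(p,n+"0.png"); ps.append(p["frame"])
cv2.imwrite("pics/all.png",cv2.resize(np.vstack([np.hstack(ps[:2]),np.hstack([ps[2],ps[2]*0])]),(800,600))[...,::-1])
E
```

```text
{'time_s': 0.0, 'joints': array([ 8.35715289e+01,  2.20915271e+01,  3.78276303e-01, -2.85577176e-02,
       -6.84113573e+01, -1.48165807e+01]), 'joint_velocities': array([ 0.00047812,  0.04213386, -0.01876933,  0.01978358,  0.03209578,
       -0.0017814 ]), 'effort': array([-1.47494757e-03, -3.90660381e+01,  1.87403172e+01,  4.21996862e+00,
        1.10270904e-02, -1.85312992e-04]), 'tcp_pos': array([0.22625128, 0.58199674, 0.24044235]), 'ee_rot': array([[ 9.31972554e-01, -3.62528155e-01, -7.04041103e-04],
       [-3.62528822e-01, -9.31970173e-01, -2.10921138e-03],
       [ 1.08503200e-04,  2.22096231e-03, -9.99997528e-01]]), 'wrist_force': array([ 0.54073966,  0.22585572, -0.42668611]), 'moment': array([ 0.01892008,  0.01100424, -0.03019898]), 'gripper_force': 0.0, 'gripper_width': 1.0002181002081156}
scene
red 112 [264. 208.] [538.6 -21.9  66.3] [34. 33. 11.]
red 123 [271. 221.] [553.1  18.7  66.9] [36. 36.  9.]
red 126 [279. 235.] [566.6  60.2  65.9] [36. 33. 10.]
red 139 [287. 248.] [579.2 101.8  67.1] [34. 37.  7.]
blue 110 [298. 215.] [492.1  53.   66.2] [30. 32. 10.]
blue 111 [306. 228.] [505.3  94.8  66.8] [33. 33.  9.]
blue 120 [315. 242.] [519.6 136.6  67.3] [33. 33.  9.]
turq 53 [247. 157.] [ 450.1 -188.9   59.8] [29. 26.  7.]
turq 49 [224. 170.] [ 525.1 -196.2   60. ] [30. 30.  6.]
turq 52 [234. 263.] [695.   39.7  59.3] [19. 21.  5.]
side
red 399 [291. 190.] [553.3  34.   64.2] [ 75. 161.   9.]
blue 290 [261. 190.] [499.3  88.7  64.2] [ 61. 119.   9.]
turq 44 [324. 170.] [697.3  37.1  58.7] [27. 28.  4.]
turq 116 [358. 235.] [ 521.7 -200.    58.7] [34. 32.  5.]
turq 130 [333. 249.] [ 447.1 -193.    59.2] [34. 34.  4.]
wrist
```

View pics/all.png

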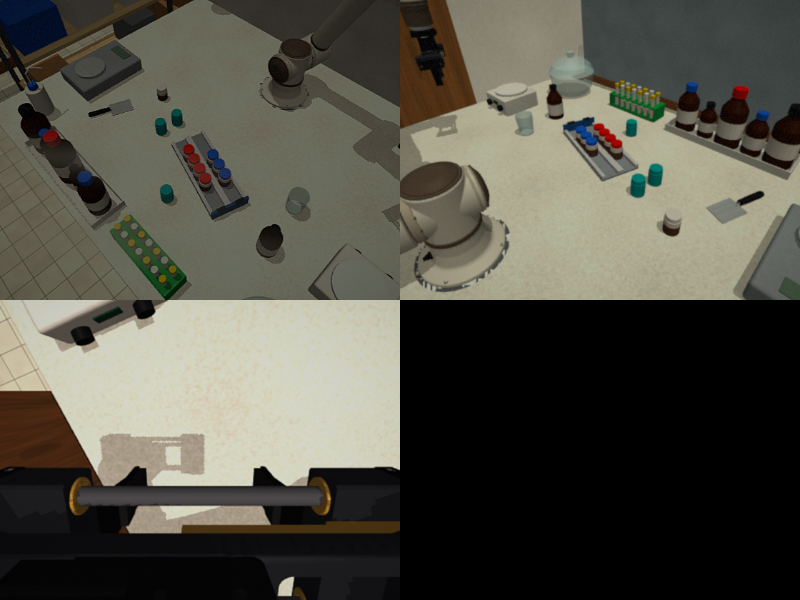

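The scene view (shown at half scale) has the red row on the lane away from the robot. Its lids run from (190,149) to (206,182), with the blue stop at about (228,206). The turquoise look-alikes stand off the rack, with two behind its open end at (161,126) and (176,117). Next I measure the stop.

```bash
python3 - <<'E'
from h import *
R=np.array([[538.6,-21.9],[553.1,18.7],[566.6,60.2],[579.2,101.8]]);B=np.array([[492.1,53],[505.3,94.8],[519.6,136.6]])
d=(R[3]-R[0]);d/=np.linalg.norm(d);n=np.array([d[1],-d[0]]);print("d",d,np.degrees(np.arctan2(d[0],d[1])),"n:",R@n,B@n,"along",R@d,B@d)
for c in ["scene","side"]:
    p=capture(c);W=world(p)*1000;hsv=cv2.cvtColor(p["frame"],cv2.COLOR_RGB2HSV).astype(int)
    m=(hsv[...,0]>100)&(hsv[...,0]<130)&(hsv[...,1]>110)&(hsv[...,2]>40)&(W[...,2]>5)&(W[...,2]<52)
    a=W[...,:2]@d; t=W[...,:2]@n; m&=(abs(t-(R@n).mean()+34)<75)&(a>250)&(a<400)
    m2=m&(abs(W[...,2]-46)<3)
    for q in (m,m2):
        print(c,q.sum()); 
        if q.sum()>5: print(np.percentile(a[q],[2,10,50,90,98]).round(1),np.percentile(t[q],[2,50,98]).round(1),np.percentile(W[q][:,2],[5,50,95]).round(1))
    if c=="scene": cv2.imwrite("pics/s1.png",cv2.resize(p["frame"][170:320,220:370],(750,600)[:1]*2 if 0 else (600,600),interpolation=cv2.INTER_CUBIC)[...,::-1])
    for k in ["amber_bottle","beaker"]:
        r=search_frame(k,p)[:1]; 
        for e in r:
            u,v=map(int,e["xy"]);print(k,e["p"],W[v,u].round())
E
```

```text
d [0.31184626 0.95013257] 18.170530051424773 n: [518.57083779 519.68680192 519.57197183 518.57083779] [451.0323881  450.53896436 451.09068645] along [147.15249298 190.24964629 233.89007267 277.34485066] [203.81657166 247.64848393 291.82342708]
scene 107
[388.4 389.8 392.9 396.7 397.4] [417.2 486.  550.3] [36.9 40.6 44.2]
scene 13
[392.  392.8 395.9 397.4 397.5] [419.1 477.6 548.3] [43.3 44.1 45.2]
amber_bottle 0.67 [611. 397. 110.]
beaker 0.9 [391. 356.  28.]
side 363
[267.9 383.9 386.4 388.7 391.5] [418.9 482.7 543.6] [11.9 28.2 40.2]
side 1
amber_bottle 0.57 [562. 367.  75.]
beaker 0.8 [398. 336.  60.]
```

View pics/s1.png

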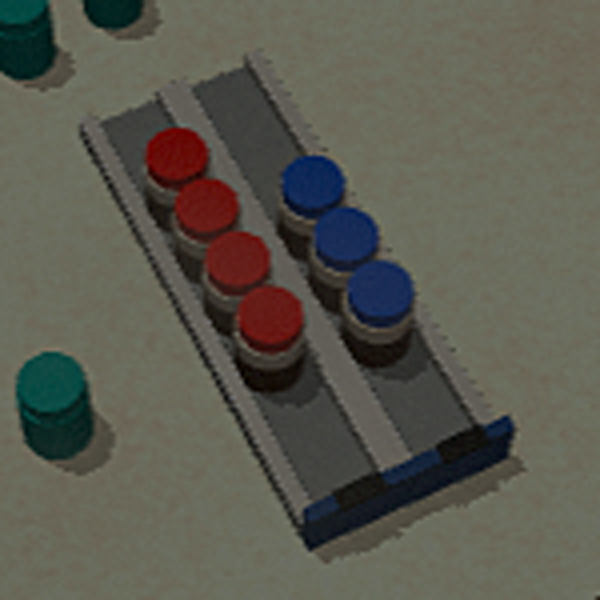

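Call:
{"op": "drive_tool", "data": {"rows": [[0,17,-37,0,0,0,-0.085],[0,17,-37,0,0,0,-0.085],[0,17,-37,0,0,0,-0.085],[0,17,-37,0,0,0,-0.085],[0,17,-37,0,0,0,-0.085]]}}

```text
time_s: 0.87
tcp_pos: [0.3118, 0.3957, 0.2417]
ee_rot: [[0.697, -0.717, 0.0], [-0.717, -0.697, 0.0], [-0.0, -0.0, -1.0]]
wrist_force: [0.4, -0.5, 0.2]
gripper_width: 0.707
gripper_force: 0.0
```

The crop shows four touching red jars in the far lane. The lane ahead of them is clear up to the stop, whose inner face is about 87 mm ahead of red1. I'm continuing to the point behind the row.

Call:
{"op": "drive_tool", "data": {"rows": [[0,17,-40,0,0,0,-0.091],[0,17,-40,0,0,0,-0.091],[0,17,-40,0,0,0,-0.091],[0,17,-40,0,0,0,-0.091],[0,17,-40,0,0,0,-0.091]]}}

```text
time_s: 1.28
tcp_pos: [0.3932, 0.2039, 0.242]
ee_rot: [[0.311, -0.95, 0.001], [-0.95, -0.311, 0.001], [-0.001, -0.001, -1.0]]
wrist_force: [1.4, -0.0, -1.2]
gripper_width: 0.323
gripper_force: 0.0
```

Call:
{"op": "drive_tool", "data": {"rows": [[0,17,-40,0,0,0,-0.091],[0,17,-40,0,0,0,-0.091],[0,17,-40,0,0,0,-0.091],[0,17,-40,0,0,0,-0.091],[0,17,-40,0,0,0,-0.091]]}}

```text
time_s: 1.7
tcp_pos: [0.4748, 0.012, 0.2421]
ee_rot: [[-0.139, -0.99, 0.001], [-0.99, 0.139, 0.0], [-0.001, -0.001, -1.0]]
wrist_force: [0.6, 0.2, -0.3]
gripper_width: 0.017
gripper_force: 0.0
```

Call:
{"op": "drive_tool", "data": {"rows": [[0,17,-40,0,0,0,-0.091],[0,17,-40,0,0,0,-0.091],[0,0,0,-20,0.076,-0.025,0],[0,0,0,-20,0.076,-0.025,0],[0,0,0,0,0,0,0]]}}

```text
time_s: 2.12
tcp_pos: [0.5046, -0.0643, 0.198]
ee_rot: [[-0.314, -0.948, 0.044], [-0.936, 0.317, 0.155], [-0.161, 0.007, -0.987]]
wrist_force: [0.1, 0.3, -0.9]
gripper_width: 0.005
gripper_force: 0.0
```

Call:
{"op": "drive_tool", "data": {"rows": [[0,14,-20,0,0,0,0],[0,0,0,-40,0,0,0],[0,0,0,-40,0,0,0],[0,0,0,-35,0,0,0],[0,0,0,0,0,0,0]]}}

```text
time_s: 2.53
tcp_pos: [0.5165, -0.0821, 0.0807]
ee_rot: [[-0.311, -0.95, 0.036], [-0.938, 0.312, 0.151], [-0.155, 0.013, -0.988]]
wrist_force: [-1.2, -0.2, -0.8]
gripper_width: 0.003
gripper_force: 0.0
```

```bash
python3 - <<'E'
from h import *
s=sense();print(s["tcp_pos"],s["wrist_force"])
p=capture("scene");lids(p,world(p));a=p["frame"][160:310,210:360]
q=capture("side");b=q["frame"][130:250,220:340]
w=capture("wrist");
cv2.imwrite("pics/c2.png",np.hstack([cv2.resize(a,(400,400),interpolation=2),cv2.resize(b,(400,400),interpolation=2)])[...,::-1]);save(w,"w2.png")
E
```

```text
[ 0.5165176  -0.0820881   0.08074303] [-1.22917421 -0.18445679 -0.78301955]
red 575 [276. 230.] [560.1  42.4  65.4] [ 76. 161.  12.]
blue 100 [298. 215.] [491.5  52.5  66.4] [33. 32.  9.]
blue 120 [306. 228.] [505.6  93.3  66.5] [31. 34. 12.]
blue 128 [315. 242.] [518.8 136.3  67.5] [31. 32.  8.]
turq 102 [233. 265.] [700.3  42.9  60.2] [30. 32.  7.]
```

View pics/c2.png

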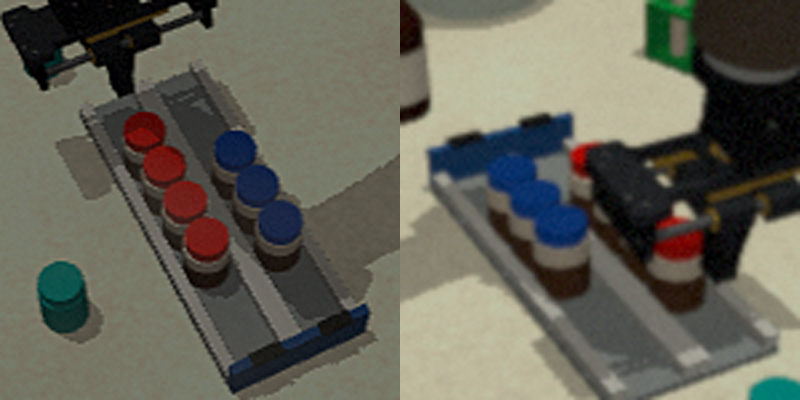

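View pics/w2.png

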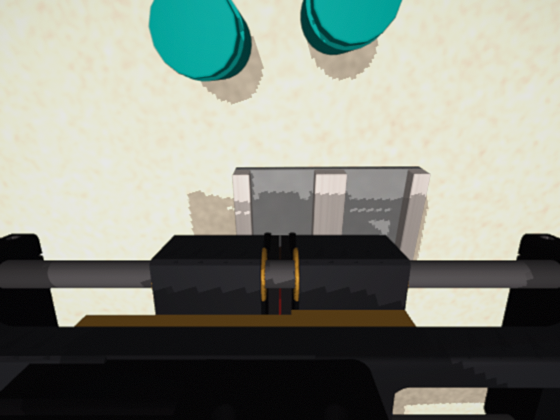

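The wrist view shows the shut fingers (column 281) centred on the red lane (columns 250–313). In the scene and side crops the fingers are behind red4. I'll descend and approach.

Call:
{"op": "drive_tool", "data": {"rows": [[0,3,-1,-20,0,0,0],[0,0,0,-17,0,0,0],[0,0,0,0,0,0,0],[0,2.5,7.6,0,0,0,0],[0,2.5,7.6,0,0,0,0]]}}

```text
time_s: 3.1
tcp_pos: [0.5309, -0.068, 0.0521]
ee_rot: [[-0.307, -0.95, 0.054], [-0.938, 0.312, 0.151], [-0.16, -0.005, -0.987]]
wrist_force: [-0.5, 0.5, 0.3]
gripper_width: 0.004
gripper_force: 0.0
```

Call:
{"op": "drive_tool", "data": {"rows": [[0,0.6,1.9,0,0,0,0],[0,0.6,1.9,0,0,0,0],[0,0.6,1.9,0,0,0,0],[0,0.6,1.9,0,0,0,0],[0,0.6,1.9,0,0,0,0]]}}

```text
time_s: 3.52
tcp_pos: [0.532, -0.0592, 0.05]
ee_rot: [[-0.307, -0.95, 0.05], [-0.938, 0.311, 0.151], [-0.159, -0.0, -0.987]]
wrist_force: [-1.0, -2.7, 2.2]
gripper_width: 0.007
gripper_force: 1.7
```

Call:
{"op": "drive_tool", "data": {"rows": [[0,0.6,1.9,0,0,0,0],[0,0.6,1.9,0,0,0,0],[0,0.6,1.9,0,0,0,0],[0,0.6,1.9,0,0,0,0],[0,0.6,1.9,0,0,0,0]]}}

```text
time_s: 3.93
tcp_pos: [0.535, -0.0495, 0.0495]
ee_rot: [[-0.308, -0.95, 0.05], [-0.938, 0.312, 0.151], [-0.159, 0.0, -0.987]]
wrist_force: [-1.1, -2.7, 3.4]
gripper_width: 0.006
gripper_force: 1.7
```

```bash
python3 - <<'E'
from h import *
s=sense();print(s["tcp_pos"],s["ee_rot"].round(3),s["wrist_force"])
p=capture("scene");a=p["frame"][160:310,210:360]
q=capture("side");b=q["frame"][130:250,220:340]
cv2.imwrite("pics/c3.png",np.hstack([cv2.resize(a,(400,400),interpolation=2),cv2.resize(b,(400,400),interpolation=2)])[...,::-1])
E
```

```text
[ 0.53496722 -0.04947556  0.04954749] [[-0.308 -0.95   0.05 ]
 [-0.938  0.312  0.151]
 [-0.159  0.    -0.987]] [-1.14588688 -2.68031313  3.39243814]
```

View pics/c3.png

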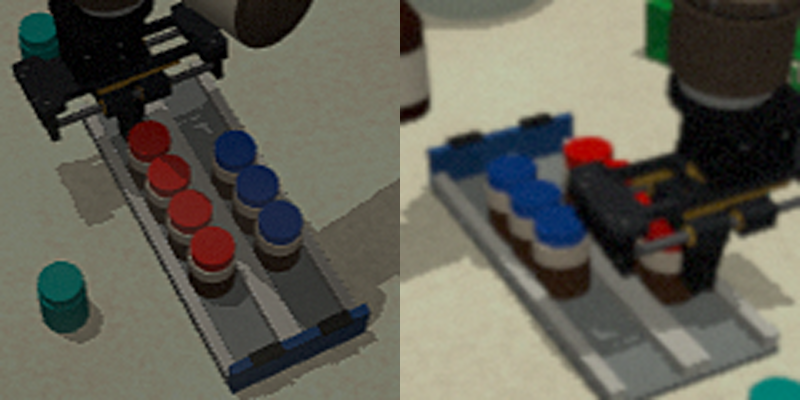

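The row has moved a few mm and is upright and closed. The upward force of about 3 N suggests the finger dragged downward as it settled. I'll back off slightly, set the height and re-contact.

Call:
{"op": "drive_tool", "data": {"rows": [[0,-2.5,-7.6,0,0,0,0],[0,0,0,-4,0,0,0],[0,0,0,0,0,0,0],[0,0,0,0,0,0,0],[0,0,0,0,0,0,0]]}}

```text
time_s: 4.45
tcp_pos: [0.5325, -0.057, 0.0453]
ee_rot: [[-0.308, -0.95, 0.05], [-0.938, 0.312, 0.151], [-0.159, 0.0, -0.987]]
wrist_force: [-0.5, 0.2, 0.2]
gripper_width: 0.003
gripper_force: 0.0
```

Call:
{"op": "drive_tool", "data": {"rows": [[0,0.6,1.9,0,0,0,0],[0,0.6,1.9,0,0,0,0],[0,0.6,1.9,0,0,0,0],[0,0.6,1.9,0,0,0,0],[0,0.6,1.9,0,0,0,0]]}}

```text
time_s: 4.87
tcp_pos: [0.5353, -0.0476, 0.0455]
ee_rot: [[-0.307, -0.95, 0.049], [-0.938, 0.311, 0.151], [-0.159, 0.0, -0.987]]
wrist_force: [-1.2, -2.6, 0.5]
gripper_width: 0.008
gripper_force: 1.2
```

Call:
{"op": "drive_tool", "data": {"rows": [[0,0.6,1.9,0,0,0,0],[0,0.6,1.9,0,0,0,0],[0,0.6,1.9,0,0,0,0],[0,0.6,1.9,0,0,0,0],[0,0.6,1.9,0,0,0,0]]}}

```text
time_s: 5.28
tcp_pos: [0.5384, -0.038, 0.0455]
ee_rot: [[-0.308, -0.95, 0.05], [-0.938, 0.312, 0.151], [-0.159, 0.0, -0.987]]
wrist_force: [-0.9, -2.3, 1.7]
gripper_width: 0.006
gripper_force: 1.3
```

Call:
{"op": "drive_tool", "data": {"rows": [[0,0.5,2.0,0,0,0,0],[0,0.5,2.0,0,0,0,0],[0,0.5,2.0,0,0,0,0],[0,0.5,2.0,0,0,0,0],[0,0.5,2.0,0,0,0,0]]}}

```text
time_s: 5.7
tcp_pos: [0.541, -0.0278, 0.0455]
ee_rot: [[-0.308, -0.95, 0.05], [-0.938, 0.312, 0.151], [-0.159, -0.0, -0.987]]
wrist_force: [-0.7, -2.1, -0.3]
gripper_width: 0.003
gripper_force: 1.2
```

Call:
{"op": "drive_tool", "data": {"rows": [[0,0.5,2.0,0,0,0,0],[0,0.5,2.0,0,0,0,0],[0,0.5,2.0,0,0,0,0],[0,0.5,2.0,0,0,0,0],[0,0.5,2.0,0,0,0,0]]}}

```text
time_s: 6.12
tcp_pos: [0.5435, -0.0179, 0.0455]
ee_rot: [[-0.308, -0.95, 0.05], [-0.938, 0.312, 0.151], [-0.159, -0.0, -0.987]]
wrist_force: [-1.2, -2.2, 0.4]
gripper_width: 0.004
gripper_force: 1.2
```

Call:
{"op": "drive_tool", "data": {"rows": [[0,0.6,1.9,0,0,0,0],[0,0.6,1.9,0,0,0,0],[0,0.6,1.9,0,0,0,0],[0,0.6,1.9,0,0,0,0],[0,0.6,1.9,0,0,0,0]]}}

```text
time_s: 6.53
tcp_pos: [0.5465, -0.0084, 0.0456]
ee_rot: [[-0.308, -0.95, 0.05], [-0.938, 0.312, 0.151], [-0.159, -0.0, -0.987]]
wrist_force: [-0.4, -2.7, 0.5]
gripper_width: 0.002
gripper_force: 1.2
```

Call:
{"op": "drive_tool", "data": {"rows": [[0,0.6,1.9,0,0,0,0],[0,0.6,1.9,0,0,0,0],[0,0.6,1.9,0,0,0,0],[0,0.6,1.9,0,0,0,0],[0,0.6,1.9,0,0,0,0]]}}

```text
time_s: 6.95
tcp_pos: [0.5495, 0.0012, 0.0455]
ee_rot: [[-0.308, -0.95, 0.05], [-0.938, 0.312, 0.151], [-0.159, -0.0, -0.987]]
wrist_force: [-0.5, -1.7, 0.7]
gripper_width: 0.003
gripper_force: 1.2
```

```bash
python3 - <<'E'
from h import *
p=capture("scene");lids(p,world(p));a=p["frame"][160:310,210:360]
q=capture("side");b=q["frame"][130:250,220:340]
cv2.imwrite("pics/c4.png",np.hstack([cv2.resize(a,(400,400),interpolation=2),cv2.resize(b,(400,400),interpolation=2)])[...,::-1])
E
```

```text
red 439 [283. 241.] [571.4  80.5  65.6] [ 61. 119.  14.]
red 151 [300. 270.] [598.7 162.4  66.4] [34. 38.  9.]
blue 93 [298. 215.] [492.   52.9  66.2] [30. 34. 10.]
blue 119 [306. 229.] [506.4  93.   65.5] [32. 36. 11.]
blue 128 [315. 242.] [519.3 136.7  65.7] [31. 33. 11.]
turq 41 [225. 171.] [ 526.2 -194.5   59.9] [29. 25.  7.]
turq 100 [233. 264.] [700.3  43.6  60.2] [29. 34.  8.]
```

View pics/c4.png

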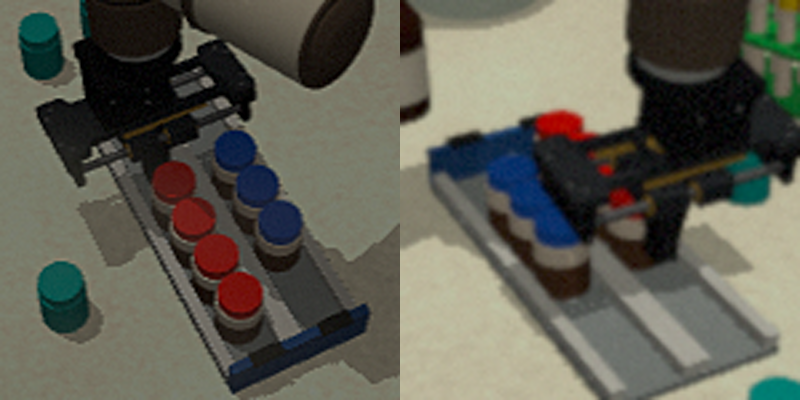

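The row is closed and upright, with red1 at (239,293) in the left crop. By measurement it is about 23 mm short of its final place, and the blue row hasn't moved. I'll slow down for the last part.

Call:
{"op": "drive_tool", "data": {"rows": [[0,0.6,1.9,0,0,0,0],[0,0.6,1.9,0,0,0,0],[0,0.6,1.9,0,0,0,0],[0,0.6,1.9,0,0,0,0],[0,0.6,1.9,0,0,0,0]]}}

```text
time_s: 7.47
tcp_pos: [0.5525, 0.0106, 0.0455]
ee_rot: [[-0.308, -0.95, 0.05], [-0.938, 0.312, 0.151], [-0.159, -0.0, -0.987]]
wrist_force: [-0.8, -2.5, 0.7]
gripper_width: 0.003
gripper_force: 1.2
```

Call:
{"op": "drive_tool", "data": {"rows": [[0,0.4,1.2,0,0,0,0],[0,0.4,1.2,0,0,0,0],[0,0.4,1.2,0,0,0,0],[0,0.3,0.95,0,0,0,0],[0,0.3,0.95,0,0,0,0]]}}

```text
time_s: 7.88
tcp_pos: [0.5543, 0.016, 0.0456]
ee_rot: [[-0.308, -0.95, 0.05], [-0.938, 0.312, 0.151], [-0.159, -0.0, -0.987]]
wrist_force: [-0.7, -1.6, 0.3]
gripper_width: 0.003
gripper_force: 1.3
```

Call:
{"op": "drive_tool", "data": {"rows": [[0,0.3,0.95,0,0,0,0],[0,0.3,0.95,0,0,0,0],[0,0.3,0.95,0,0,0,0],[0,0.3,0.95,0,0,0,0]]}}

```text
time_s: 8.22
tcp_pos: [0.5555, 0.0198, 0.0455]
ee_rot: [[-0.308, -0.95, 0.05], [-0.938, 0.312, 0.151], [-0.159, -0.0, -0.987]]
wrist_force: [-1.5, -2.6, 0.8]
gripper_width: 0.008
gripper_force: 1.2
```

Call:
{"op": "drive_tool", "data": {"rows": [[0,0.15,0.5,0,0,0,0],[0,0.15,0.5,0,0,0,0],[0,0.15,0.5,0,0,0,0],[0,0.15,0.5,0,0,0,0]]}}

```text
time_s: 8.55
tcp_pos: [0.5561, 0.0218, 0.0455]
ee_rot: [[-0.308, -0.95, 0.05], [-0.938, 0.312, 0.151], [-0.159, -0.0, -0.987]]
wrist_force: [-2.1, -1.4, 0.7]
gripper_width: 0.007
gripper_force: 1.2
```

Call:
{"op": "drive_tool", "data": {"rows": [[0,0.15,0.5,0,0,0,0],[0,0.15,0.5,0,0,0,0],[0,0.15,0.5,0,0,0,0]]}}

```text
time_s: 8.8
tcp_pos: [0.5566, 0.0233, 0.0455]
ee_rot: [[-0.308, -0.95, 0.05], [-0.938, 0.312, 0.151], [-0.159, -0.0, -0.987]]
wrist_force: [0.1, -2.7, -0.4]
gripper_width: 0.005
gripper_force: 1.2
```

Call:
{"op": "drive_tool", "data": {"rows": [[0,0.15,0.5,0,0,0,0],[0,0.15,0.5,0,0,0,0],[0,0.15,0.5,0,0,0,0]]}}

```text
time_s: 9.05
tcp_pos: [0.557, 0.0248, 0.0456]
ee_rot: [[-0.308, -0.95, 0.05], [-0.938, 0.312, 0.151], [-0.159, -0.0, -0.987]]
wrist_force: [-0.6, -3.4, 0.8]
gripper_width: 0.005
gripper_force: 1.8
```

```bash
python3 - <<'E'
from h import *
p=capture("scene");lids(p,world(p));print(sense()["wrist_force"])
E
```

```text
red 444 [287. 250.] [580.1 104.6  65.4] [ 61. 117.  13.]
red 172 [305. 278.] [606.1 186.5  66.7] [36. 38.  9.]
blue 79 [298. 216.] [490.5  56.5  67.2] [33. 26. 11.]
blue 121 [306. 228.] [506.4  94.3  67.2] [35. 33.  9.]
blue 128 [315. 242.] [518.9 136.1  65.7] [34. 34. 11.]
turq 45 [225. 170.] [ 524.9 -196.6   59.4] [28. 29.  7.]
turq 58 [232. 265.] [701.4  41.9  59.5] [30. 32.  7.]
[-0.78365125 -3.27635958  2.10284499]
```

Call:
{"op": "drive_tool", "data": {"rows": [[0,0.15,0.5,0,0,0,0],[0,0.15,0.5,0,0,0,0]]}}

```text
time_s: 9.27
tcp_pos: [0.5569, 0.0252, 0.0455]
ee_rot: [[-0.308, -0.95, 0.049], [-0.938, 0.311, 0.15], [-0.158, 0.001, -0.987]]
wrist_force: [-2.0, -6.0, 2.2]
gripper_width: 0.013
gripper_force: 3.3
```

Call:
{"op": "drive_tool", "data": {"rows": [[0,0.15,0.5,0,0,0,0],[0,0,0,0,0,0,0]]}}

```text
time_s: 9.43
tcp_pos: [0.5569, 0.0253, 0.0455]
ee_rot: [[-0.308, -0.95, 0.048], [-0.938, 0.311, 0.15], [-0.158, 0.001, -0.988]]
wrist_force: [-1.0, -6.8, 3.1]
gripper_width: 0.006
gripper_force: 3.4
```

The tool has stalled and the force has risen to 7 N, so the row is seated on the stop. Next: retract backward, then raise.

Call:
{"op": "drive_tool", "data": {"rows": [[0,-0.3,-0.95,0,0,0,0],[0,-0.6,-1.9,0,0,0,0],[0,-1.5,-4.8,0,0,0,0],[0,-5,-15,0,0,0,0],[0,-9,-28,0,0,0,0]]}}

```text
time_s: 9.85
tcp_pos: [0.5426, -0.0228, 0.0459]
ee_rot: [[-0.304, -0.951, 0.052], [-0.939, 0.308, 0.152], [-0.161, -0.003, -0.987]]
wrist_force: [0.2, -0.4, -0.6]
gripper_width: 0.006
gripper_force: 0.0
```

Call:
{"op": "drive_tool", "data": {"rows": [[0,0,0,0,0,0,0],[0,0,0,35,0,0,0],[0,0,0,40,0,0,0],[0,0,0,40,0,0,0],[0,-12,-38,30,0,0,0]]}}

```text
time_s: 10.27
tcp_pos: [0.5345, -0.0534, 0.1903]
ee_rot: [[-0.301, -0.952, 0.058], [-0.94, 0.307, 0.152], [-0.163, -0.009, -0.987]]
wrist_force: [1.5, 0.1, 1.0]
gripper_width: 0.004
gripper_force: 0.0
```

Call:
{"op": "drive_tool", "data": {"rows": [[0,-12,-38,0,0,0,0],[0,-12,-38,0,0,0,0],[0,0,0,0,0,0,0],[0,0,0,0,0,0,0]]}}

```text
time_s: 10.6
tcp_pos: [0.5069, -0.1335, 0.186]
ee_rot: [[-0.311, -0.949, 0.052], [-0.937, 0.315, 0.152], [-0.16, -0.001, -0.987]]
wrist_force: [0.5, 0.3, -0.4]
gripper_width: 0.002
gripper_force: 0.0
```

```bash
python3 - <<'E'
from h import *
p=capture("scene");lids(p,world(p));a=p["frame"][160:310,210:360]
q=capture("side");b=q["frame"][130:250,220:340]
cv2.imwrite("pics/c5.png",np.hstack([cv2.resize(a,(400,400),interpolation=2),cv2.resize(b,(400,400),interpolation=2)])[...,::-1])
E
```

```text
red 140 [279. 235.] [566.6  62.6  65.8] [34. 31. 10.]
red 135 [287. 249.] [580.9 103.6  66.8] [36. 34.  8.]
red 155 [296. 263.] [593.9 145.3  67.2] [33. 33.  9.]
red 156 [305. 278.] [606.1 186.4  66.5] [35. 39. 10.]
blue 100 [297. 215.] [491.9  52.4  66.9] [32. 32.  8.]
blue 118 [306. 228.] [504.6  94.1  67.3] [33. 32. 10.]
blue 129 [315. 242.] [519.4 137.6  67.1] [32. 34.  9.]
turq 37 [223. 170.] [ 526.7 -194.5   59.3] [28. 26.  6.]
turq 47 [235. 264.] [696.   47.8  59.6] [21. 23.  7.]
```

View pics/c5.png

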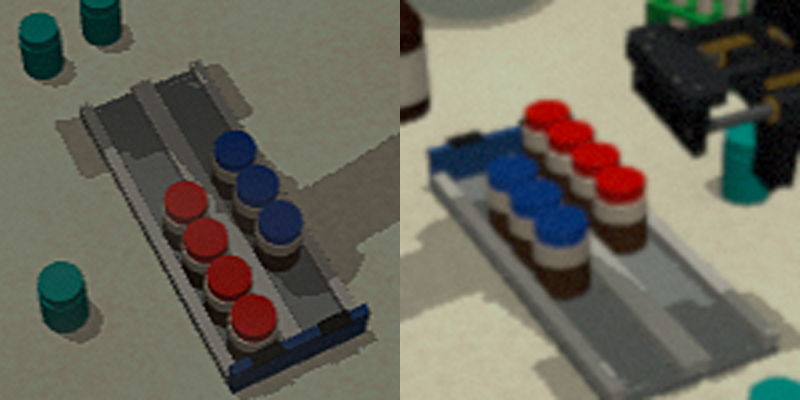

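Both crops show the red row upright, closed and against the stop, with red1 at (253,315) on the left. The blue row hasn't moved and the hand is clear.

```bash
python3 -c "
from station import finish_job; print(finish_job())"
```

```text
the job is handed in; nothing more can be done
None
```

The red row stands upright and touching against the blue end stop, the blue row is where it was, and the hand is clear; the job was handed in at about 10.7 s.

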